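# Send the binding line winder back to the wash

## Task

Three freshly washed line winders stand in the draining rack and one of them still binds with grit. Turn each wheel by its finger knob a good quarter turn or more one way, gently, never forcing the knob, to feel whether it runs free (hardly any force) or drags (a steady 4 N or so); only when all three have been turned, lift the one that binds by its middle post and lower it gently so that it stands flat in the orange basin, then let go. Leave the two free-running ones seated in the rack and do not disturb the jar, brush or pegs.

Things in the scene. Friction and masses are not known exactly. Their poses are not given: they have to be found in the camera images.
- rack_center (a point): Low wooden draining rack, fixed: a row of three square pockets along its own y axis, 145 mm apart. This point is the middle of the middle pocket's floor, 4 mm above the desk; its x axis points away from the robot's side. Pockets are 88 mm square inside, walls 4 mm thick, 10 mm above the floor. A line winder stands in each: the rules' a, b and c, in an order that is not told.
- place_1 (a point): Axis of the winder that starts in pocket 1 (stays with the rack), 34 mm above its underside. Loose winder, about 0.9 kg, 68 mm high, all three alike: square foot 84 x 84 x 16 mm; a 22 mm round steel post up its middle to the top, fixed to the foot (grip here); a flat wheel round the post, 110 mm diameter, 12 mm thick, its top 30 mm above the underside. Up to 2 mm play in the pocket.
- place_2 (a point): Axis of the winder that starts in pocket 2 (stays with the rack), 34 mm above its underside. Loose winder, about 0.9 kg, 68 mm high, all three alike: square foot 84 x 84 x 16 mm; a 22 mm round steel post up its middle to the top, fixed to the foot (grip here); a flat wheel round the post, 110 mm diameter, 12 mm thick, its top 30 mm above the underside. Up to 2 mm play in the pocket.
- place_3 (a point): Axis of the winder that starts in pocket 3 (stays with the rack), 34 mm above its underside. Loose winder, about 0.9 kg, 68 mm high, all three alike: square foot 84 x 84 x 16 mm; a 22 mm round steel post up its middle to the top, fixed to the foot (grip here); a flat wheel round the post, 110 mm diameter, 12 mm thick, its top 30 mm above the underside. Up to 2 mm play in the pocket.
- knob_start_2 (a point): Mean start of the middle winder's finger knob, half-way up (stays with the rack). Each wheel has such a knob: an upright black peg, 12 mm diameter, 24 mm high, on top of the wheel, 44 mm from its axis. Each starts anywhere within 0.7 rad either way of the rack's -x side and is not tracked: see it or find it by feel. A free wheel needs well under 0.5 N at the knob, a binding one about 4 N all the way round.
- basin_floor (a point): Round orange plastic basin, fixed: open at the top, about 200 mm wide inside at the floor and 224 mm at the rim, 60 mm high, wall 4 mm; this point is the centre of its inner floor, 5 mm above the desk.
- jar_c (a point): Bystander: glass jar with a flip-top lid, 76 mm diameter, 100 mm high; point on its axis half-way up.
- brush_c (a point): Bystander: bamboo-handled scrub brush lying down, 212 mm long, 50 mm wide, 34 mm high; point near its middle.
- pegs_c (a point): Bystander: row of five upright blue pegs fixed near the desk's far edge, 56 mm high, 182 mm long; point in the middle of the row at desk height.
There are look-alikes about, which are no part of the job. Of the things shaped like the part that bears basin_floor, the orange one is meant.

How it is judged (in metres and radians):
On the way, in this order (a step that is already met when the one before it is completed fails the run):
1. all three wheels have been turned away from their start (knob over 50 mm from where it began, or most of a turn and more) while the winders stand in the rack ((distance of knob_a from where it was at the start of the episode above 0.05 m or value of joint wheel_a above 4.2 rad or value of joint wheel_a below -4.2 rad) and (distance of knob_b from where it was at the start of the episode above 0.05 m or value of joint wheel_b above 4.2 rad or value of joint wheel_b below -4.2 rad) and (distance of knob_c from where it was at the start of the episode above 0.05 m or value of joint wheel_c above 4.2 rad or value of joint wheel_c below -4.2 rad) and distance of each of winder_a_mid, winder_b_mid, winder_c_mid from where it was at the start of the episode below 0.012 m), for 0.1 s.
2. the binding winder is lifted clear of the rack (height (world z) of winder_b_mid above 0.062 m), for 0.1 s.
At the end, for the whole second after the job is handed in: The binding winder stands flat on the basin's floor (axis within 55 mm of the basin's centre, less than 5 mm above its floor, tilt under 0.1 rad), let go; the two free-running winders are still seated in their pockets (within 12 mm, tilt under 0.1 rad) (horizontal distance between winder_b_mid and basin_floor below 0.055 m and z of winder_b_mid in the frame of basin_floor below 0.039 m and angle between each of winder_b_mid, winder_a_mid, winder_c_mid's own z axis and vertical below 0.1 rad and distance of each of winder_a_mid, winder_c_mid from where it was at the start of the episode below 0.012 m); the robot touches nothing.
It fails at once if a wheel or its knob was forced (more than 15 N from the gripper) (contact force between any of wheel_a, wheel_b, wheel_c and the fingers above 15 N or contact force between any of wheel_a, wheel_b, wheel_c and the arm above 15 N).
It fails at once if a free-running winder was taken out of the rack (distance of any of winder_a_mid, winder_c_mid from where it was at the start of the episode above 0.03 m).
It fails at once if the winder was dropped or rammed into the basin (faster than 0.45 m/s just over its floor, or more than 80 N) (contact force between winder_b and basin above 80 N or (horizontal distance between winder_b_mid and basin_floor below 0.1 m and z of winder_b_mid in the frame of basin_floor below 0.06 m and linear speed of winder_b above 0.45 m/s)).
It fails at once if the jar or brush was disturbed (moved more than 30 mm or tipped), or the pegs were pushed (distance of any of jar_c, brush_c from where it was at the start of the episode above 0.03 m or angle between jar_c's own z axis and vertical above 0.3 rad or contact force between pegs and anything else above 5 N).
It also fails if it takes over 72 s, if anything falls off the work surface, if the arm or the gripper's body presses on something with over 40 N, if the wrist force passes 120 N, or if a joint passes its speed limit or range.

## Robot

A 7-joint arm with a two-finger parallel gripper is mounted at the origin on the work surface. World frame = base frame: x ahead of the robot, y to its left, z up, the work surface at z = 0. Lengths are in m, angles in degrees, forces in N, time in s.
With the tool pointing down it reaches from about 0.4 to 0.9 m from the base axis. Payload 5.6 kg.
Tool frame: the origin (TCP) lies midway between the tips of the shut fingers; the grasp point (between the pads) lies 19 mm behind it (env.hold_point_z is the distance from the TCP to the grasp point, in m); z points along the fingers, y is the direction in which the jaws open and shut (so a half turn about z gives the same grasp; the last joint's range is limited). The gripper opens to 92 mm and grips with 3 to 60 N. Pads are 20 mm wide; open, the fingers measure 128 mm over their backs; the gripper's body (75 mm by 189 mm) begins 69 mm behind the grasp point.
Start: joints at [-65.776, 26.786, -0.665, 91.828, 0.344, 61.387, -3.226], TCP at [0.292, 0.581, 0.215] pointing down, gripper open.
Joint ranges: [-144.91, 144.91], [-17.63, 115.5], [-89.93, 88.59], [15.96, 139.68], [-74.01, 254.01], [8.47, 105.57], [-167.45, 167.45]. Speed limits (degrees/s): [147.25, 147.25, 180, 180, 180, 180, 180].

## Interface

Orientations are given as [roll, pitch, yaw] about the fixed x, y, z axes, in that order (R = Rz(yaw) Ry(pitch) Rx(roll)).
In Python, from bench import env gives the robot as it stands.
- The arm moves only by the tool jog_arm, never from a script. Its argument "steps" is a list that holds one entry, the list of rows, each a list of 5 numbers: the opening in per cent of the stroke, from 0 (shut) to 100 (fully open), then the shift along the tool's x, y, z in units of 50 mm (1.0 is 50 mm), then the turn about the tool's z in rad. In form: [[[claw, tx, ty, tz, spin], ...]]. A call has 1 to 10 rows; each row is the pose to reach, as a shift and turn from the pose measured when the call began, along the tool's axes at that moment; what a row does not reach only later rows make up. A row lasts 1/10 s, in which the tool goes at most 50 mm and 8.59 degrees, less where a joint would pass 70% of its speed; a pose out of reach is approached as far as the arm can. A call with a gripper value outside its range is refused whole. The fingers move at their own pace and stop on an object; "grip_force" is the grip in N (left out, the last holds). Time passes only in rows, so rows that repeat a pose let the fingers close. It gives the time, the measured TCP pose, the force and the opening at its end, in the units of the state.
- env.get_obs(): the state, without advancing time (a new reading comes with each control period).
- env.get_image(name): name is "scene" or "side" or "wrist"; returns a dict with "frame" (420x560x3 uint8, blue, green, red), "z_map" (420x560 float32, m along the optical axis (not along the pixel's ray), 0 where there is no reading), "fx", "fy", "cx", "cy" (pixels), "rvec" (rotation vector, rad) and "tvec" (3), from world to camera coordinates, as OpenCV has them. Camera axes: x right, y down, z forward; pixel columns grow to the right and rows downward; lengths in m; the calibration is good to about 2 mm. A picture is of the moment at which its call begins.
- env.job_done(): hands the job in, once; it reports no verdict.
Trained networks look in the newest picture that a camera, given by its name, has taken for a name from the list of things; names that differ only in an ending like _2 or _b are one class to them, and where a whole thing is asked for, a point or a joint stands for the part that bears it (a point fixed in the world has none). Each returns a list of dicts, best first, with "score" (0 to 1); they miss things now and then, are a little off and sometimes report something else, mostly with a low value. They report only what shows in the picture. A call takes as long as a camera call. They do not tell look-alikes from the thing itself.
- env.look_for(camera, thing): "extent" ([left, top, right, bottom] in pixels, round what is visible of it).
- env.silhouettes(camera, thing): "mask" (420x560 bool, what is visible of it) and "extent" ([left, top, right, bottom] in pixels, round what is visible of it).
- env.tip_of(camera, thing): "position" ([column, row] in pixels: a listed point, or the origin of a listed thing).
The state is a dict: "t": time; "qpos": joint angles; "joint_vel": joint speeds; "tau": joint torques, N m; "eef_pos": TCP position; "tcp_rot": TCP orientation; "ft_force": force on the tool from outside, world axes, zero at the start; "moment": the same for the moment, N m; "grip_width": finger opening in m.
Only numpy, scipy, OpenCV 4.12 (cv2) and the standard library are available. Lean on these libraries where they do the work, as an engineer would, in place of code of your own. Each camera call takes 0.05 s, during which the arm holds its last target.

## Working session

There is one attempt and no reset: what is moved stays moved. The work goes in short steps, Python scripts to look and compute and a tool call to move; the robot and the scene stay as the last step left them, time stands still between calls to the robot, and variables do not carry over. Pictures are saved under pics/ and viewed, and the job is handed in when it is done.

Besides the shell and the picture viewer there is one more tool, called after "Call:" as name(argument=value, ...), one argument or row to a line, values as JSON. jog_arm: Moves the arm, as the interface text tells. Its arguments: {"type":"object","properties":{"steps":{"type":"array","items":{"type":"array","items":{"type":"array","items":{"type":"number"}}}},"grip_force":{"type":"number"}},"required":["steps"]}

```bash
ls; mkdir -p pics; cat > h.py <<'E'
import numpy as np, cv2
from bench import env
def pt(im,u,v,z=None):
    R=cv2.Rodrigues(np.array(im['rvec'],float))[0]; t=np.array(im['tvec'],float).ravel()
    d=np.array([(u-im['cx'])/im['fx'],(v-im['cy'])/im['fy'],1.0])
    C=-R.T@t; w=R.T@d
    if z is not None: return C+w*(z-C[2])/w[2]
    zz=im['z_map'][int(round(v)),int(round(u))]
    return C+w*zz
def proj(im,p):
    return cv2.projectPoints(np.array(p,float).reshape(-1,1,3),np.array(im['rvec'],float),np.array(im['tvec'],float),np.array([[im['fx'],0,im['cx']],[0,im['fy'],im['cy']],[0,0,1]],float),None)[0].reshape(-1,2)
def cloud(im):
    R=cv2.Rodrigues(np.array(im['rvec'],float))[0]; t=np.array(im['tvec'],float).ravel()
    v,u=np.mgrid[0:420,0:560]; Z=im['z_map'].astype(float)
    P=np.stack([(u-im['cx'])/im['fx']*Z,(v-im['cy'])/im['fy']*Z,Z],-1)
    return (P-t)@R
E
python3 - <<'E'
from h import *
print(env.hold_point_z, env.get_obs())
for c in ['scene','side','wrist']:
    im=env.get_image(c); cv2.imwrite(f'pics/{c}0.png',im['frame'])
    for th in ['rack_center','place_1','knob_start_2','basin_floor','jar_c','brush_c','pegs_c']:
        for r in env.tip_of(c,th): 
            u,v=r['position']; 
            if 0<=u<559 and 0<=v<419: print(c,th,round(r['score'],2),np.round([u,v]),np.round(pt(im,u,v),3))
E
```

```text
pics
0.0187 {'t': 0.0, 'qpos': array([-65.77632973,  26.83550624,  -0.66506967,  91.88040718,
         0.34281748,  61.38687947,  -3.22710543]), 'joint_vel': array([ 0.04064432,  0.07330699,  0.12722128, -0.05273146, -0.10707015,
       -0.00993324,  0.02427199]), 'tau': array([ 1.56460348e-03, -5.20572031e+01, -1.18713453e-02, -2.43739539e+01,
       -5.65798825e-02,  1.74568343e-02,  1.78797809e-04]), 'eef_pos': array([0.29172355, 0.58020647, 0.21364966]), 'tcp_rot': array([-1.79899377e+02,  6.10730664e-03,  1.53307384e+02]), 'ft_force': array([-1.0311252 ,  0.05657823, -0.6134743 ]), 'moment': array([-0.0482419 ,  0.0546033 , -0.03589323]), 'grip_width': 0.09249567455753267}
scene rack_center 0.94 [211. 216.] [ 0.587 -0.057  0.033]
scene basin_floor 0.83 [433. 200.] [0.336 0.611 0.009]
scene basin_floor 0.68 [344. 244.] [0.566 0.36  0.008]
scene basin_floor 0.64 [333. 170.] [0.295 0.272 0.005]
scene jar_c 0.97 [137. 252.] [ 0.789 -0.2    0.099]
scene brush_c 0.65 [307. 280.] [0.723 0.282 0.03 ]
scene pegs_c 0.72 [205. 279.] [ 0.777 -0.017 -0.006]
side rack_center 0.53 [300. 193.] [0.252 0.559 0.393]
side place_1 0.55 [299. 185.] [ 0.562 -0.057  0.046]
side place_1 0.52 [316. 175.] [ 0.56  -0.187  0.035]
side knob_start_2 0.58 [314. 184.] [ 0.519 -0.088  0.049]
side knob_start_2 0.42 [234. 251.] [0.562 0.347 0.005]
side basin_floor 0.94 [250. 340.] [0.332 0.609 0.006]
side basin_floor 0.9 [234. 255.] [0.551 0.363 0.006]
side basin_floor 0.62 [326. 266.] [0.301 0.267 0.007]
side brush_c 0.66 [202. 218.] [0.727 0.288 0.032]
side pegs_c 0.79 [242. 184.] [ 0.776 -0.005  0.013]
wrist basin_floor 0.81 [316. 205.] [0.33  0.608 0.005]
wrist basin_floor 0.64 [ 50. 301.] [0.239 0.547 0.31 ]
```

View pics/scene0.png

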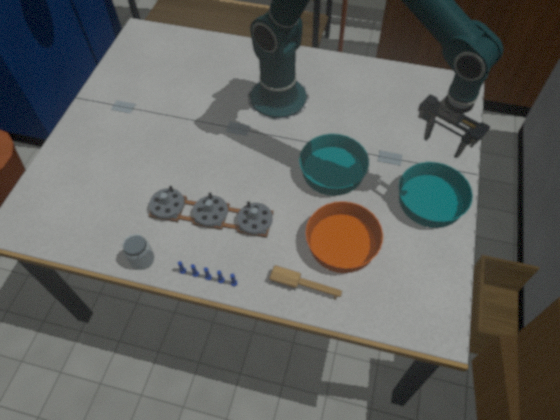

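View pics/side0.png

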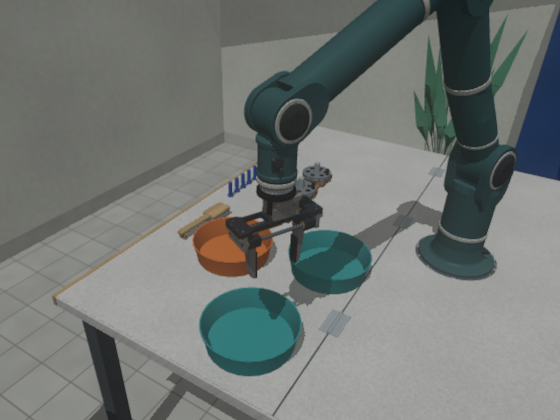

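View pics/wrist0.png

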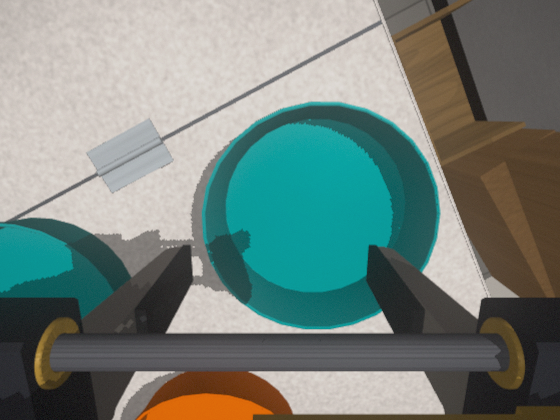

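```bash
python3 - <<'E'
from h import *
im=env.get_image('scene'); f=im['frame']
cv2.imwrite('pics/crop1.png',cv2.resize(f[170:260,130:290],None,fx=5,fy=5,interpolation=cv2.INTER_CUBIC))
P=cloud(im)
x,y,z=P[...,0],P[...,1],P[...,2]
m=(z>0.058)&(z<0.09)&(x>0.4)&(x<0.72)&(y>-0.35)&(y<0.2)
n,l,s,c=cv2.connectedComponentsWithStats(m.astype(np.uint8))
for i in range(1,n): print('post',s[i],np.round(P[l==i].mean(0),3))
# rim of orange basin
hsv=cv2.cvtColor(f,cv2.COLOR_BGR2HSV)
o=(hsv[...,0]<14)&(hsv[...,1]>150)
mo=o&(z>0.052)&(z<0.075)&(x>0.3)&(x<0.8)&(y>0.1)&(y<0.6)
Q=P[mo][:,:2].astype(np.float32); (cx,r)=cv2.minEnclosingCircle(Q); print('basin rim',cx,r,len(Q),cv2.fitEllipse(Q))
# wheels tops
m=(z>0.028)&(z<0.04)&(x>0.4)&(x<0.72)&(y>-0.35)&(y<0.2)
n,l,s,c=cv2.connectedComponentsWithStats(m.astype(np.uint8))
for i in range(1,n):
    if s[i][4]>100:
        q=P[l==i][:,:2].astype(np.float32); print('wheel',s[i],cv2.minEnclosingCircle(q), np.median(P[l==i][:,2]))
E
```

```text
post [169 185   4   4   8] [ 0.528 -0.212  0.059]
post [161 193   8   8  50] [ 0.573 -0.211  0.07 ]
post [208 192   4   3   8] [ 0.521 -0.082  0.061]
post [205 200   8   8  50] [ 0.565 -0.068  0.07 ]
post [247 201   4   3   7] [0.523 0.046 0.06 ]
post [251 208   7   8  50] [0.558 0.076 0.071]
basin rim (0.5614328980445862, 0.3547678291797638) 0.11504767090082169 221 ((0.5612196326255798, 0.3560117483139038), (0.2218625545501709, 0.2228401005268097), 89.67373657226562)
wheel [149 188  36  31 686] ((0.5708787441253662, -0.21366260945796967), 0.057767584919929504) 0.03444468887933257
wheel [193 195  35  31 700] ((0.5631958842277527, -0.07073620706796646), 0.057854220271110535) 0.03466229472429901
wheel [238 202  35  32 730] ((0.5546307563781738, 0.076296865940094), 0.05741184949874878) 0.03443320724473233
```

```bash
true
```

```text
(no output)
```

View pics/crop1.png

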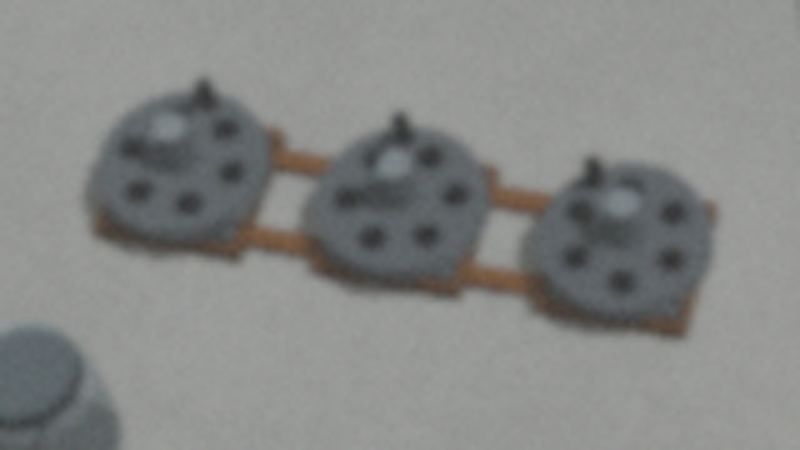

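Candidates in the scene image:
- **Basin:** the orange one at (344,240). The teal look-alikes are at (334,163) and (434,195).
- **Winders:** the posts are at (165,197), (209,204) and (254,212), and the knobs at (171,187), (210,193) and (249,202).

The orange basin matches the description. The knobs are the black pegs on the side facing the robot. I'll move above the left winder (y=+0.076).

Call:
jog_arm(
  steps=[
    [[30, -8.93, -7.47, 0, 1.94], [30, -8.93, -7.47, 0, 1.94], [30, -8.93, -7.47, 0, 1.94], [30, -8.93, -7.47, 0, 1.94], [30, -8.93, -7.47, 0, 1.94], [30, -8.93, -7.47, 0, 1.94], [30, -8.93, -7.47, 0, 1.94], [30, -8.93, -7.47, 0, 1.94], [30, -8.93, -7.47, 0, 1.94], [30, -8.93, -7.47, 0, 1.94]],
  ],
  grip_force=5,
)

```text
t: 2.25
eef_pos: [0.4911, 0.1201, 0.2151]
tcp_rot: [180.0, -0.1, 67.0]
ft_force: [1.7, 0.1, 0.9]
grip_width: 0.0274
```

```bash
cat >> h.py <<'E'
def rel(target,yaw,o=None):
    o=o or env.get_obs(); p=np.array(o['eef_pos']); R=None
    from scipy.spatial.transform import Rotation as Ro
    M=Ro.from_euler('xyz',o['tcp_rot'],degrees=True).as_matrix()
    d=M.T@(np.array(target)-p)/0.05
    s=-np.deg2rad((yaw-o['tcp_rot'][2]+180)%360-180)
    return np.round(d,2),round(s,2)
E
python3 - <<'E'
from h import *
print(env.get_obs()['qpos'])
print(rel([0.515,0.046,0.14],42))
im=env.get_image('wrist'); cv2.imwrite('pics/w1.png',im['frame'])
R=cv2.Rodrigues(np.array(im['rvec'],float))[0]; print(-R.T@np.array(im['tvec'],float).ravel(),R[2])
print(proj(im,[[0.556,0.076,0.072],[0.523,0.046,0.058],[.521,-.082,.058]]))
E
```

```text
[-40.29078292  12.94409626  26.40184432 113.24303127  -7.00242261
  55.25425561 -33.44989656]
(array([-1.18,  1.02,  1.5 ]), np.float64(0.44))
[0.5200423  0.18822983 0.38504327] [-0.10179099 -0.2405568  -0.96528287]
[[361.92007619 216.75257587]
 [337.49010077 251.93439834]
 [377.00549003 354.11247276]]
```

View pics/w1.png

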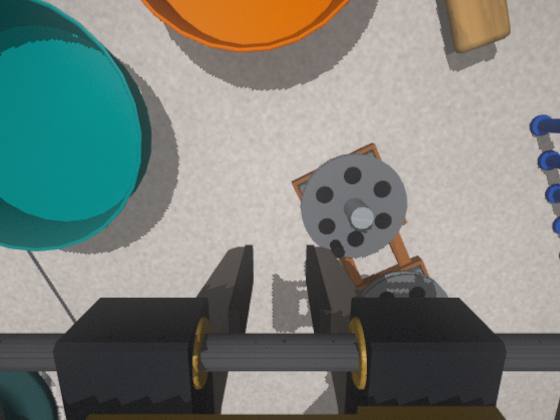

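```bash
cat >> h.py <<'E'
def winders(im):
    P=cloud(im); x,y,z=P[...,0],P[...,1],P[...,2]
    m=(z>0.05)&(z<0.085)&(x>0.45)&(x<0.68)&(y>-0.30)&(y<0.15)
    n,l,s,c=cv2.connectedComponentsWithStats(m.astype(np.uint8))
    for i in range(1,n):
        if s[i][4]>6:
            q=P[l==i]; top=q[q[:,2]>q[:,2].max()-0.004]
            (cc,r)=cv2.minEnclosingCircle(top[:,:2].astype(np.float32))
            print('blob',s[i],np.round(cc,4),'r',round(r,4),'zmax',round(q[:,2].max(),3))
E
python3 - <<'E'
from h import *
im=env.get_image('wrist'); winders(im)
E
```

```text
blob [340 192  27  28 541] [0.5561 0.0756] r 0.0109 zmax 0.074
blob [326 236  13  14 130] [0.5241 0.0453] r 0.0058 zmax 0.059
```

Call:
jog_arm(
  steps=[
    [[30, -1.18, 1.02, 0.8, 0.44], [30, -1.18, 1.02, 1.5, 0.44], [30, -1.18, 1.02, 1.5, 0.44], [30, -1.18, 1.02, 1.5, 0.44], [30, -1.18, 1.02, 1.5, 0.44]],
  ],
)

```text
t: 2.85
eef_pos: [0.5166, 0.0413, 0.1408]
tcp_rot: [179.8, -0.0, 41.6]
ft_force: [-1.0, 0.4, 0.7]
grip_width: 0.0278
```

```bash
python3 - <<'E'
from h import *
im=env.get_image('wrist'); winders(im);cv2.imwrite('pics/w2.png',im['frame'])
E
```

```text
blob [265 134  32  33 826] [0.5563 0.075 ] r 0.0109 zmax 0.074
blob [274 199  16  18 215] [0.524 0.045] r 0.006 zmax 0.06
blob [ 408  250   40   37 1016] [ 0.5646 -0.0696] r 0.0114 zmax 0.074
blob [536 371  24  16 261] [ 0.5672 -0.213 ] r 0.0094 zmax 0.073
blob [498 383  14  18 172] [ 0.5283 -0.2129] r 0.0063 zmax 0.059
```

View pics/w2.png

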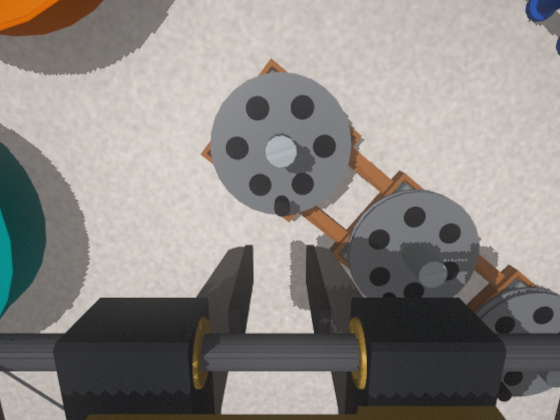

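```bash
python3 - <<'E'
from h import *
print(rel([0.524,0.045,0.045],43.3))
E
```

```text
(array([0.14, 0.04, 1.93]), np.float64(-0.03))
```

Call:
jog_arm(
  steps=[
    [[30, 0.14, 0.04, 0.4, -0.03], [30, 0.14, 0.04, 0.9, -0.03], [30, 0.14, 0.04, 1.3, -0.03], [30, 0.14, 0.04, 1.6, -0.03], [30, 0.14, 0.04, 1.8, -0.03], [30, 0.14, 0.04, 1.93, -0.03], [30, 0.14, 0.04, 1.93, -0.03], [30, 0.14, 0.04, 1.93, -0.03]],
  ],
)

```text
t: 3.7
eef_pos: [0.5243, 0.0449, 0.0454]
tcp_rot: [179.8, -0.2, 43.4]
ft_force: [0.3, -1.6, -0.8]
grip_width: 0.0277
```

```bash
cat >> h.py <<'E'
def arc(c,phi0,phi1,n,r=0.044,z=0.045,off=180):
    "rows relative to current pose, along the arc"
    o=env.get_obs()
    for k in range(1,n+1):
        p=phi0+(phi1-phi0)*k/n
        d,s=rel([c[0]+r*np.cos(np.deg2rad(p)),c[1]+r*np.sin(np.deg2rad(p)),z],p-off,o)
        print([30]+[float(a) for a in d]+[float(s)],end=', ')
    print()
E
python3 - <<'E'
from h import *
o=env.get_obs(); print(o['eef_pos'],o['tcp_rot'][2],o['ft_force'],o['qpos'])
arc([0.5562,0.0753],223.3,253,10)
im=env.get_image('wrist');cv2.imwrite('pics/w3.png',im['frame'])
E
```

```text
[0.52433667 0.04494371 0.04541073] 43.40290169625224 [ 0.34572442 -1.59263743 -0.84843347] [-29.34150002  30.73093051  25.96904616 117.30202841 -22.03299817
  36.36557635 -35.22934476]
[30, 0.0, 0.04, 0.01, -0.05], [30, 0.0, 0.09, 0.01, -0.1], [30, 0.01, 0.13, 0.01, -0.15], [30, 0.02, 0.18, 0.01, -0.21], [30, 0.03, 0.22, 0.01, -0.26], [30, 0.04, 0.26, 0.01, -0.31], [30, 0.06, 0.31, 0.01, -0.36], [30, 0.07, 0.35, 0.01, -0.41], [30, 0.09, 0.39, 0.01, -0.46], [30, 0.11, 0.43, 0.01, -0.52],
```

View pics/w3.png

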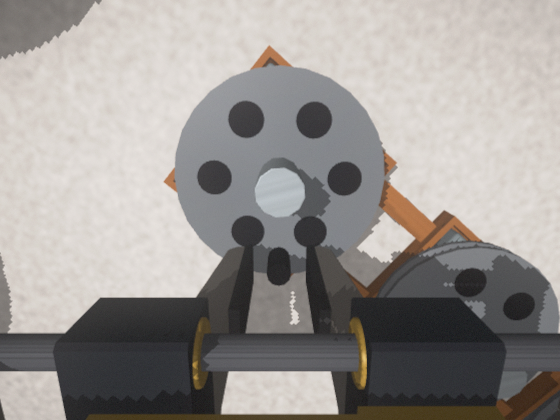

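The knob at (278,265) sits between the fingers, so I'll turn the wheel.

Call:
jog_arm(
  steps=[
    [[30, 0.0, 0.04, 0.01, -0.05], [30, 0.0, 0.09, 0.01, -0.1], [30, 0.01, 0.13, 0.01, -0.15], [30, 0.02, 0.18, 0.01, -0.21], [30, 0.03, 0.22, 0.01, -0.26], [30, 0.04, 0.26, 0.01, -0.31], [30, 0.06, 0.31, 0.01, -0.36], [30, 0.07, 0.35, 0.01, -0.41], [30, 0.09, 0.39, 0.01, -0.46], [30, 0.11, 0.43, 0.01, -0.52]],
  ],
)

```text
t: 4.75
eef_pos: [0.5438, 0.0331, 0.0459]
tcp_rot: [179.7, -0.1, 73.3]
ft_force: [-0.5, 0.6, 0.7]
grip_width: 0.0278
```

```bash
python3 - <<'E'
from h import *
o=env.get_obs(); print(o['eef_pos'],o['tcp_rot'][2],o['ft_force'],o['moment'],o['qpos'])
arc([0.5562,0.0753],253,298,10)
im=env.get_image('wrist');cv2.imwrite('pics/w4.png',im['frame'])
for i in range(4): env.get_image('wrist'); print(env.get_obs()['ft_force'])
E
```

```text
[0.54379997 0.0330589  0.04589683] 73.31986941947729 [-0.48576058  0.57963731  0.68754483] [-0.05703585  0.09978192 -0.02771743] [-21.43915393  30.89733823  18.13262923 114.43751205 -15.43180708
  36.58575203  -9.98184656]
[30, 0.0, 0.06, 0.02, -0.07], [30, 0.01, 0.13, 0.02, -0.15], [30, 0.02, 0.2, 0.02, -0.23], [30, 0.04, 0.26, 0.02, -0.31], [30, 0.07, 0.33, 0.02, -0.39], [30, 0.09, 0.39, 0.02, -0.47], [30, 0.13, 0.45, 0.02, -0.54], [30, 0.17, 0.51, 0.02, -0.62], [30, 0.21, 0.56, 0.02, -0.7], [30, 0.25, 0.61, 0.02, -0.78], 
[ 0.22952641 -0.17930231 -0.12293779]
[-0.12046998  1.28596771  0.12129431]
[ 0.1896271  -0.11137119  0.14002682]
[-0.31528286  0.16777268  0.26509862]
```

View pics/w4.png

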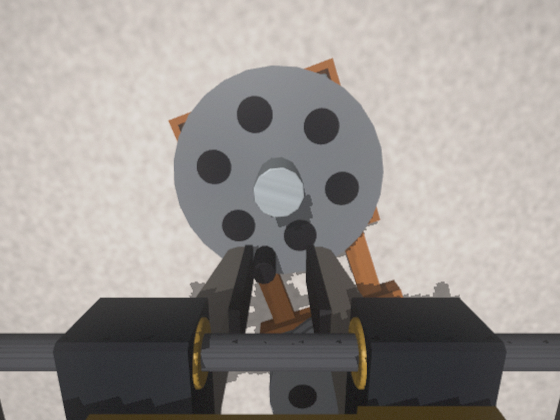

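Call:
jog_arm(
  steps=[
    [[30, 0.0, 0.06, 0.02, -0.07], [30, 0.01, 0.13, 0.02, -0.15], [30, 0.02, 0.2, 0.02, -0.23], [30, 0.04, 0.26, 0.02, -0.31], [30, 0.07, 0.33, 0.02, -0.39], [30, 0.09, 0.39, 0.02, -0.47], [30, 0.13, 0.45, 0.02, -0.54], [30, 0.17, 0.51, 0.02, -0.62], [30, 0.21, 0.56, 0.02, -0.7], [30, 0.25, 0.61, 0.02, -0.78]],
  ],
)

```text
t: 6.0
eef_pos: [0.5761, 0.0362, 0.0447]
tcp_rot: [179.8, 0.2, 117.9]
ft_force: [0.4, -0.5, -0.1]
grip_width: 0.0275
```

```bash
python3 - <<'E'
from h import *
o=env.get_obs(); print(o['eef_pos'],o['tcp_rot'][2],o['ft_force'],o['moment'],o['qpos'])
arc([0.5562,0.0753],298,338,10)
E
```

```text
[0.57611566 0.03622276 0.04467999] 117.94486593116103 [ 0.35685569 -0.4678979  -0.09380582] [-0.05741905  0.03253971  0.00096565] [-12.07702347  32.62508883   6.57339439 109.26516308  -5.60026393
  38.12509707  25.80475277]
[30, -0.0, 0.08, -0.01, -0.07], [30, 0.01, 0.14, -0.01, -0.14], [30, 0.02, 0.2, -0.01, -0.21], [30, 0.03, 0.26, -0.01, -0.28], [30, 0.05, 0.32, -0.01, -0.35], [30, 0.07, 0.37, -0.01, -0.42], [30, 0.1, 0.43, -0.0, -0.49], [30, 0.13, 0.48, -0.0, -0.56], [30, 0.17, 0.53, -0.0, -0.63], [30, 0.2, 0.58, -0.0, -0.7],
```

Call:
jog_arm(
  steps=[
    [[30, -0.0, 0.08, -0.01, -0.07], [30, 0.01, 0.14, -0.01, -0.14], [30, 0.02, 0.2, -0.01, -0.21], [30, 0.03, 0.26, -0.01, -0.28], [30, 0.05, 0.32, -0.01, -0.35], [30, 0.07, 0.37, -0.01, -0.42], [30, 0.1, 0.43, 0, -0.49], [30, 0.13, 0.48, 0, -0.56], [30, 0.17, 0.53, 0, -0.63], [30, 0.2, 0.58, 0, -0.7]],
  ],
)

```text
t: 7.0
eef_pos: [0.5969, 0.0587, 0.0448]
tcp_rot: [180.0, 0.3, 158.2]
ft_force: [-0.6, 0.1, 0.1]
grip_width: 0.0272
```

```bash
python3 - <<'E'
from h import *
o=env.get_obs(); print(o['eef_pos'],o['tcp_rot'][2],o['ft_force'],o['moment'],o['qpos'])
im=env.get_image('wrist');cv2.imwrite('pics/w5.png',im['frame']); winders(im)
E
```

```text
[0.59690403 0.05869782 0.04477255] 158.16638552551575 [-0.63938409  0.06886088  0.07664004] [ 0.03454481  0.00396853 -0.01243734] [ -6.13161436  34.40600626  -3.60389955 105.46449879   3.3481069
  39.96373826  56.50258085]
blob [ 252  158   52   58 2264] [0.5557 0.075 ] r 0.0111 zmax 0.074
blob [ 209  248   67   74 1748] [0.5888 0.0398] r 0.0128 zmax 0.085
blob [ 307  248   46   74 1225] [0.6044 0.0789] r 0.0127 zmax 0.085
blob [   0  278   49   55 1947] [ 0.5637 -0.065 ] r 0.0092 zmax 0.073
```

View pics/w5.png

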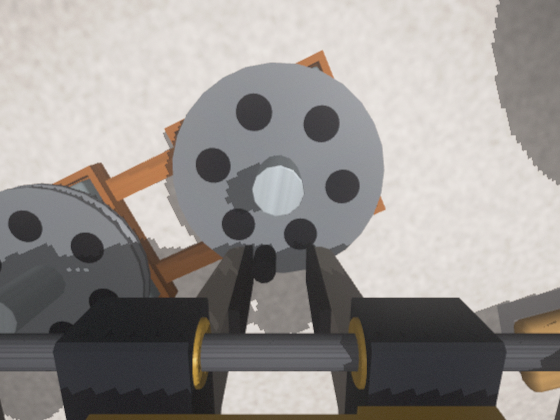

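C runs free: it turned about 105° with no force above the noise. I'll lift off and go to the middle winder.

```bash
python3 - <<'E'
from h import *
print(rel([0.521,-0.082,0.115],196))
E
```

```text
(array([ 0.37, -3.19, -1.41]), np.float64(-0.66))
```

Call:
jog_arm(
  steps=[
    [[30, 0, 0, -0.7, 0], [30, 0, 0, -1.41, 0], [30, 0.37, -1.1, -1.41, -0.2], [30, 0.37, -2.0, -1.41, -0.4], [30, 0.37, -2.8, -1.41, -0.6], [30, 0.37, -3.19, -1.41, -0.66], [30, 0.37, -3.19, -1.41, -0.66], [30, 0.37, -3.19, -1.41, -0.66], [30, 0.37, -3.19, -1.41, -0.66]],
  ],
)

```text
t: 7.95
eef_pos: [0.5208, -0.0818, 0.1151]
tcp_rot: [-179.9, 0.3, -164.0]
ft_force: [0.8, -0.3, 0.1]
grip_width: 0.0278
```

```bash
python3 - <<'E'
from h import *
im=env.get_image('wrist');cv2.imwrite('pics/w6.png',im['frame']); winders(im)
im=env.get_image('scene');cv2.imwrite('pics/s6.png',cv2.resize(im['frame'][150:280,100:320],None,fx=3.6,fy=3.6)); 
print(env.get_obs()['qpos'])
E
```

```text
blob [ 76 173  23  20 340] [ 0.5269 -0.2128] r 0.0064 zmax 0.059
blob [270 217  17  20 262] [ 0.5207 -0.0825] r 0.006 zmax 0.059
blob [  46  226   50   40 1400] [ 0.5706 -0.214 ] r 0.0115 zmax 0.073
blob [ 263  268   32   43 1093] [ 0.5627 -0.0699] r 0.0112 zmax 0.073
blob [473 310  22  22  40] [0.5462 0.0794] r 0.0028 zmax 0.072
[ 14.86491883  23.19007394 -11.71899454 113.34104443   6.6578163
  43.78712437 105.41433155]
```

View pics/w6.png

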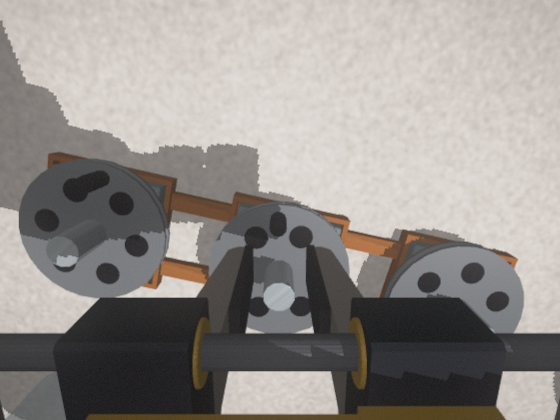

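View pics/s6.png

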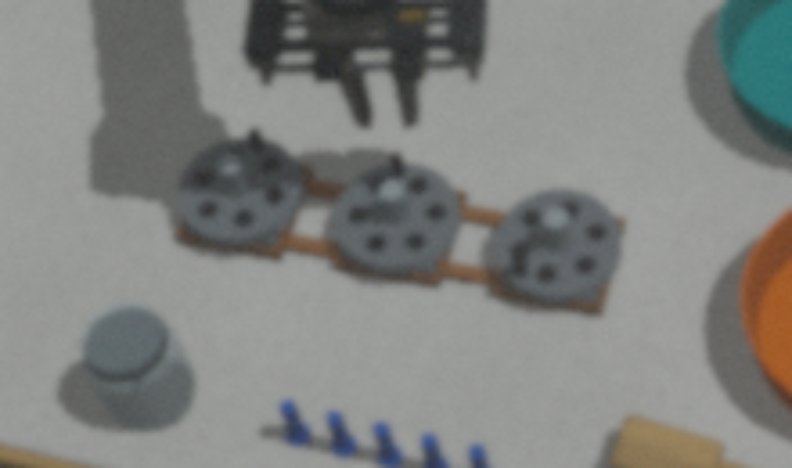

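Call:
jog_arm(
  steps=[
    [[30, 0, 0, 0.4, 0], [30, 0, 0, 0.8, 0], [30, 0, 0, 1.1, 0], [30, 0, 0, 1.3, 0], [30, 0, 0, 1.4, 0], [30, 0, 0, 1.4, 0], [30, 0, 0, 1.4, 0]],
  ],
)

```text
t: 8.75
eef_pos: [0.5218, -0.0813, 0.0455]
tcp_rot: [-179.9, 0.3, -163.9]
ft_force: [0.5, 0.6, 0.4]
grip_width: 0.0279
```

```bash
python3 - <<'E'
from h import *
o=env.get_obs(); print(o['eef_pos'],o['tcp_rot'][2],o['ft_force'],o['qpos'])
arc([0.5641,-0.0698],196.2,170,10,off=0)
im=env.get_image('wrist');cv2.imwrite('pics/w7.png',im['frame']); 
E
```

```text
[ 0.52180073 -0.0812969   0.04550829] -163.86085440240095 [0.52395497 0.64066392 0.37149503] [ 13.59569289  29.62950371 -10.34449147 115.20050074   8.81028979
  35.53279923 103.56199888]
[30, 0.0, 0.03, 0.01, 0.04], [30, -0.0, 0.07, 0.01, 0.09], [30, -0.0, 0.11, 0.01, 0.14], [30, -0.01, 0.14, 0.01, 0.18], [30, -0.02, 0.18, 0.01, 0.23], [30, -0.03, 0.22, 0.01, 0.27], [30, -0.04, 0.26, 0.01, 0.32], [30, -0.05, 0.3, 0.01, 0.36], [30, -0.07, 0.34, 0.01, 0.41], [30, -0.09, 0.37, 0.01, 0.46],
```

View pics/w7.png

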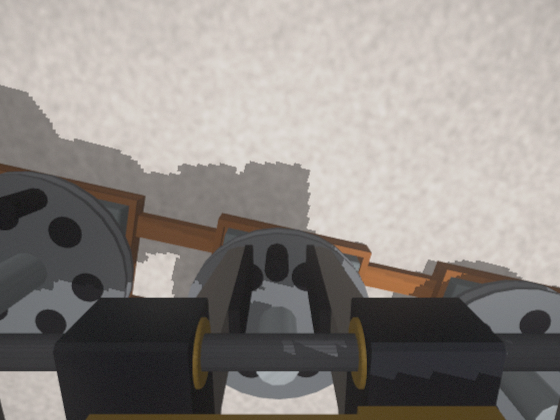

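The knob is straddled at (277,262), so I'll push it.

Call:
jog_arm(
  steps=[
    [[30, 0.0, 0.03, 0.01, 0.04], [30, 0, 0.07, 0.01, 0.09], [30, 0, 0.11, 0.01, 0.14], [30, -0.01, 0.14, 0.01, 0.18], [30, -0.02, 0.18, 0.01, 0.23], [30, -0.03, 0.22, 0.01, 0.27], [30, -0.04, 0.26, 0.01, 0.32], [30, -0.05, 0.3, 0.01, 0.36], [30, -0.07, 0.34, 0.01, 0.41], [30, -0.09, 0.37, 0.01, 0.46]],
  ],
)

```text
t: 9.8
eef_pos: [0.5216, -0.0623, 0.0459]
tcp_rot: [180.0, 0.5, 169.6]
ft_force: [-0.6, -0.2, 0.3]
grip_width: 0.0278
```

```bash
python3 - <<'E'
from h import *
o=env.get_obs(); print(o['eef_pos'],o['tcp_rot'][2],o['ft_force'],o['moment'],o['qpos'])
arc([0.5641,-0.0698],170,125,10,off=0)
im=env.get_image('wrist');cv2.imwrite('pics/w8.png',im['frame']); 
print(env.get_obs()['ft_force'])
E
```

```text
[ 0.52158935 -0.06232453  0.04593611] 169.64734820012197 [-0.60427432 -0.21282116  0.33815031] [0.04886542 0.03269123 0.03535359] [  6.1399698   28.86104052  -3.67860296 116.01472358   3.1531956
  34.75759437  79.98756283]
[30, 0.01, 0.07, 0.02, 0.07], [30, 0.01, 0.14, 0.02, 0.15], [30, -0.01, 0.21, 0.02, 0.23], [30, -0.02, 0.27, 0.02, 0.31], [30, -0.05, 0.34, 0.02, 0.39], [30, -0.08, 0.4, 0.02, 0.47], [30, -0.11, 0.46, 0.02, 0.54], [30, -0.15, 0.52, 0.02, 0.62], [30, -0.19, 0.57, 0.02, 0.7], [30, -0.24, 0.62, 0.02, 0.78], 
[ 0.07308543 -1.3891044  -0.14700988]
```

View pics/w8.png

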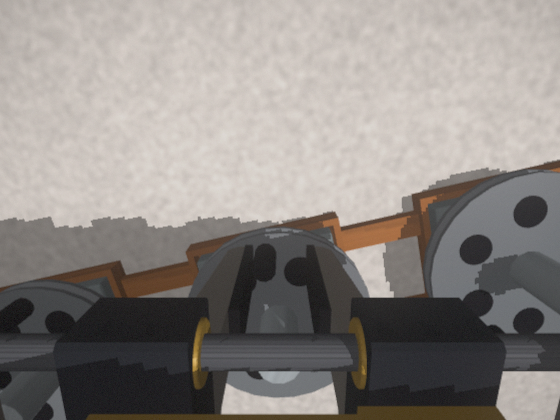

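Call:
jog_arm(
  steps=[
    [[30, 0.01, 0.07, 0.02, 0.07], [30, 0.01, 0.14, 0.02, 0.15], [30, -0.01, 0.21, 0.02, 0.23], [30, -0.02, 0.27, 0.02, 0.31], [30, -0.05, 0.34, 0.02, 0.39], [30, -0.08, 0.4, 0.02, 0.47], [30, -0.11, 0.46, 0.02, 0.54], [30, -0.15, 0.52, 0.02, 0.62], [30, -0.19, 0.57, 0.02, 0.7], [30, -0.24, 0.62, 0.02, 0.78]],
  ],
)

```text
t: 10.85
eef_pos: [0.5396, -0.0335, 0.0457]
tcp_rot: [179.6, 0.3, 124.7]
ft_force: [0.4, -0.3, 0.3]
grip_width: 0.0275
```

```bash
python3 - <<'E'
from h import *
o=env.get_obs(); print(o['eef_pos'],o['tcp_rot'][2],o['ft_force'],o['moment'],o['qpos'])
arc([0.5641,-0.0698],125,82,10,off=0)
E
```

```text
[ 0.53959576 -0.03347461  0.04570175] 124.74021837677859 [ 0.42454111 -0.28550385  0.2625447 ] [-0.02772459  0.0695299  -0.04456181] [ -6.31548883  29.8314565    7.86507062 114.60814391  -6.71196395
  35.45630928  40.69951357]
[30, 0.0, 0.05, 0.01, 0.07], [30, -0.01, 0.12, 0.01, 0.15], [30, -0.02, 0.18, 0.02, 0.22], [30, -0.03, 0.25, 0.02, 0.3], [30, -0.06, 0.31, 0.02, 0.37], [30, -0.08, 0.37, 0.02, 0.45], [30, -0.11, 0.43, 0.02, 0.52], [30, -0.15, 0.48, 0.02, 0.6], [30, -0.19, 0.54, 0.02, 0.67], [30, -0.23, 0.59, 0.02, 0.75],
```

Call:
jog_arm(
  steps=[
    [[30, 0.0, 0.05, 0.01, 0.07], [30, -0.01, 0.12, 0.01, 0.15], [30, -0.02, 0.18, 0.02, 0.22], [30, -0.03, 0.25, 0.02, 0.3], [30, -0.06, 0.31, 0.02, 0.37], [30, -0.08, 0.37, 0.02, 0.45], [30, -0.11, 0.43, 0.02, 0.52], [30, -0.15, 0.48, 0.02, 0.6], [30, -0.19, 0.54, 0.02, 0.67], [30, -0.23, 0.59, 0.02, 0.75]],
  ],
)

```text
t: 11.85
eef_pos: [0.5709, -0.026, 0.0456]
tcp_rot: [179.4, -0.1, 81.6]
ft_force: [-0.2, 0.1, 0.3]
grip_width: 0.0277
```

```bash
python3 - <<'E'
from h import *
o=env.get_obs(); print(o['eef_pos'],o['tcp_rot'][2],o['ft_force'],o['moment'],o['qpos'])
im=env.get_image('wrist');cv2.imwrite('pics/w9.png',im['frame']); 
# A: knob (0.5275,-0.2128) axis (.571,-.2135)
print(rel([0.5275,-0.2128,0.115],179))
E
```

```text
[ 0.57092507 -0.02599211  0.04556261] 81.64945139028204 [-0.16745581  0.08159949  0.29639711] [-0.01986523  0.13106902  0.03722758] [-15.51839734  32.89915942  19.01756453 110.95303084 -16.65725676
  38.19534357   5.39884178]
(array([-3.82, -0.3 , -1.4 ]), np.float64(-1.7))
```

View pics/w9.png

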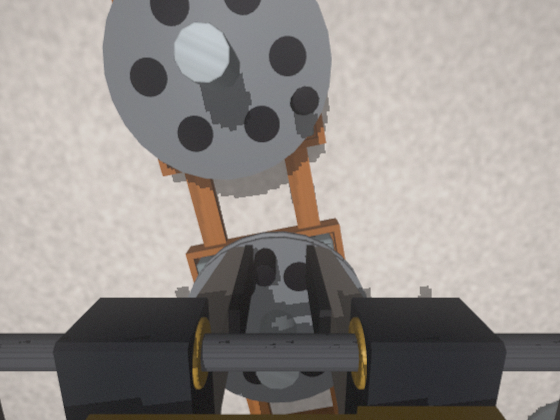

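B runs free too, turned about 104°. On to the right winder.

Call:
jog_arm(
  steps=[
    [[30, 0, 0, -0.7, 0], [30, 0, 0, -1.4, 0], [30, -1, -0.1, -1.4, 0.15], [30, -2, -0.2, -1.4, 0.3], [30, -3, -0.3, -1.4, 0.45], [30, -3.6, -0.3, -1.4, 0.6], [30, -3.82, -0.3, -1.4, 0.75], [30, -3.82, -0.3, -1.4, 0.9], [30, -3.82, -0.3, -1.4, 1.05], [30, -3.82, -0.3, -1.4, 1.2]],
  ],
)

```text
t: 12.9
eef_pos: [0.5277, -0.2128, 0.1155]
tcp_rot: [179.9, -0.7, 12.5]
ft_force: [0.4, -0.0, -0.1]
grip_width: 0.028
```

Call:
jog_arm(
  steps=[
    [[30, 0, 0, 0, 0.13], [30, 0, 0, 0, 0.25], [30, 0, 0, 0, 0.25]],
  ],
)

```text
t: 13.2
eef_pos: [0.5277, -0.2126, 0.1157]
tcp_rot: [-180.0, -0.7, -1.8]
ft_force: [-0.0, 0.5, -1.1]
grip_width: 0.0277
```

```bash
python3 - <<'E'
from h import *
o=env.get_obs(); print(o['eef_pos'],o['tcp_rot'][2],o['ft_force'],o['moment'],o['qpos'])
im=env.get_image('wrist');cv2.imwrite('pics/w10.png',im['frame']); winders(im)
E
```

```text
[ 0.52773524 -0.2125837   0.1156885 ] -1.7520607856652823 [-0.0474179   0.54471644 -1.13951577] [-0.00720957  0.16608957 -0.02421895] [-14.66631739  31.13737528  43.86348723 110.67141521 -28.80124628
  48.92140984 -47.34502353]
blob [ 264  148   36   39 1019] [ 0.5713 -0.215 ] r 0.011 zmax 0.074
blob [  33  167   53   38 1537] [ 0.5637 -0.0705] r 0.0115 zmax 0.074
blob [  0 174  15  19 223] [ 0.5649 -0.0286] r 0.0054 zmax 0.059
blob [274 219  17  20 262] [ 0.5268 -0.2141] r 0.0059 zmax 0.059
```

View pics/w10.png

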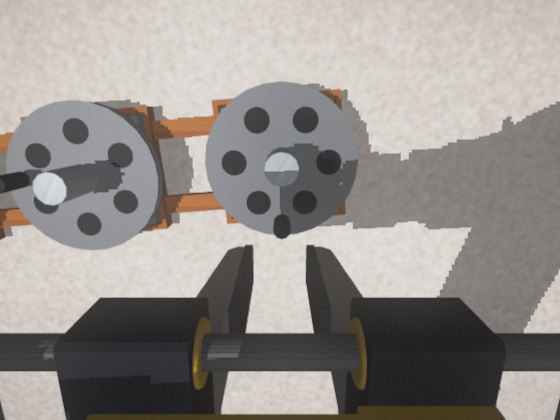

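```bash
python3 - <<'E'
from h import *
print(rel([0.5272,-0.2138,0.045],-1))
E
```

```text
(array([-0.03,  0.03,  1.41]), np.float64(-0.01))
```

Call:
jog_arm(
  steps=[
    [[30, 0, 0.03, 0.4, 0], [30, 0, 0.03, 0.8, 0], [30, 0, 0.03, 1.1, 0], [30, 0, 0.03, 1.3, 0], [30, 0, 0.03, 1.41, 0], [30, 0, 0.03, 1.41, 0], [30, 0, 0.03, 1.41, 0]],
  ],
)

```text
t: 13.95
eef_pos: [0.5288, -0.2143, 0.0456]
tcp_rot: [-180.0, -0.7, -1.6]
ft_force: [-0.1, -0.1, 0.1]
grip_width: 0.0274
```

```bash
python3 - <<'E'
from h import *
o=env.get_obs(); print(o['eef_pos'],o['tcp_rot'][2],o['ft_force'],o['qpos'])
arc([0.5712,-0.2145],179,205,10)
im=env.get_image('wrist');cv2.imwrite('pics/w11.png',im['frame']); 
E
```

```text
[ 0.52880684 -0.21433601  0.04559143] -1.5945447433016273 [-0.14908112 -0.12228132  0.07044834] [-10.4408881   37.05048217  38.66734564 112.06335499 -34.56455681
  42.16725284 -42.68632582]
[30, -0.03, 0.03, 0.01, -0.06], [30, -0.03, 0.07, 0.01, -0.1], [30, -0.02, 0.11, 0.01, -0.15], [30, -0.02, 0.15, 0.01, -0.19], [30, -0.01, 0.19, 0.01, -0.24], [30, 0.0, 0.23, 0.01, -0.28], [30, 0.01, 0.26, 0.01, -0.33], [30, 0.03, 0.3, 0.01, -0.37], [30, 0.04, 0.34, 0.01, -0.42], [30, 0.06, 0.37, 0.01, -0.46],
```

View pics/w11.png

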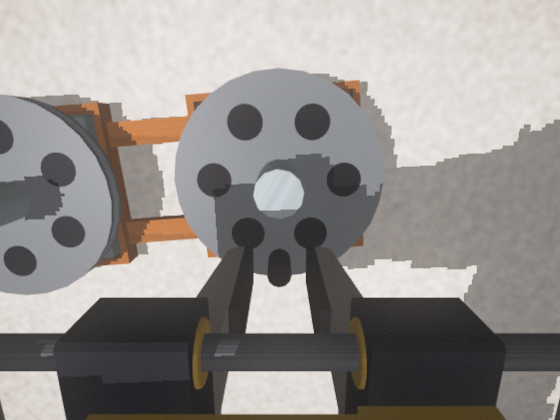

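The knob is between the fingers at (279,266). This one should bind, so I'll push gently.

Call:
jog_arm(
  steps=[
    [[30, -0.03, 0.03, 0.01, -0.06], [30, -0.03, 0.07, 0.01, -0.1], [30, -0.02, 0.11, 0.01, -0.15], [30, -0.02, 0.15, 0.01, -0.19], [30, -0.01, 0.19, 0.01, -0.24], [30, 0.0, 0.23, 0.01, -0.28], [30, 0.01, 0.26, 0.01, -0.33], [30, 0.03, 0.3, 0.01, -0.37], [30, 0.04, 0.34, 0.01, -0.42], [30, 0.06, 0.37, 0.01, -0.46]],
  ],
)

```text
t: 15.0
eef_pos: [0.5314, -0.231, 0.0459]
tcp_rot: [179.9, -0.7, 24.9]
ft_force: [-2.0, 3.7, 3.2]
grip_width: 0.0276
```

```bash
python3 - <<'E'
from h import *
o=env.get_obs(); print(o['eef_pos'],o['tcp_rot'][2],o['ft_force'],o['qpos'],o['grip_width'])
arc([0.5712,-0.2145],205,245,10)
im=env.get_image('wrist');cv2.imwrite('pics/w12.png',im['frame']); 
print(env.get_obs()['ft_force'])
E
```

```text
[ 0.53139563 -0.23099379  0.0458691 ] 24.943988582890174 [-1.98923205  3.66469462  3.24495861] [ -3.77111507  35.79988196  31.83871067 110.43734932 -28.68627067
  41.1485041  -19.88856305] 0.027568349005428105
[30, -0.02, 0.1, 0.02, -0.07], [30, -0.01, 0.16, 0.02, -0.14], [30, 0.0, 0.22, 0.02, -0.21], [30, 0.02, 0.28, 0.02, -0.28], [30, 0.03, 0.34, 0.02, -0.35], [30, 0.06, 0.4, 0.02, -0.42], [30, 0.08, 0.45, 0.02, -0.49], [30, 0.11, 0.5, 0.02, -0.56], [30, 0.15, 0.55, 0.02, -0.63], [30, 0.19, 0.6, 0.02, -0.7], 
[-1.33965815  3.86844348  2.40410337]
```

View pics/w12.png

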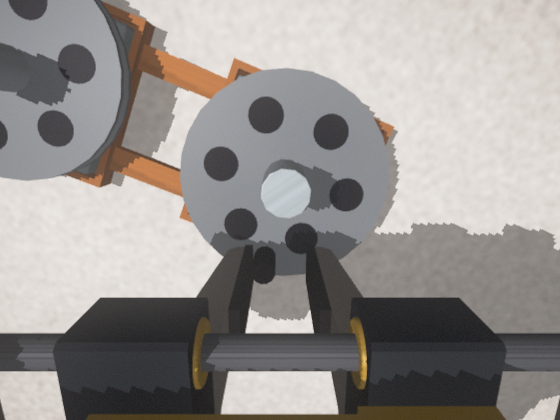

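The force is about 4 N against the motion, so this one binds. I'll continue past a quarter turn.

Call:
jog_arm(
  steps=[
    [[30, -0.01, 0.07, 0.01, -0.05], [30, -0.01, 0.13, 0.01, -0.11], [30, 0.0, 0.2, 0.01, -0.19], [30, 0.01, 0.27, 0.01, -0.27], [30, 0.03, 0.34, 0.01, -0.35], [30, 0.06, 0.4, 0.01, -0.42], [30, 0.08, 0.45, 0.01, -0.49], [30, 0.11, 0.5, 0.01, -0.56], [30, 0.15, 0.55, 0.01, -0.63], [30, 0.19, 0.6, 0.01, -0.7]],
  ],
)

```text
t: 16.05
eef_pos: [0.5517, -0.2539, 0.0459]
tcp_rot: [179.6, -0.5, 65.2]
ft_force: [-3.9, 2.3, 2.7]
grip_width: 0.0275
```

```bash
python3 - <<'E'
from h import *
o=env.get_obs(); print(o['eef_pos'],o['tcp_rot'][2],o['ft_force'],o['qpos'],o['grip_width'])
arc([0.5712,-0.2145],245,285,10)
E
```

```text
[ 0.55171677 -0.25389018  0.04591283] 65.24517721703805 [-3.92434322  2.26033845  2.656791  ] [  5.70113835  35.95230529  21.4835958  105.81141207 -19.67301342
  41.43789358  13.52479184] 0.027484925989411484
[30, 0.0, 0.08, 0.02, -0.07], [30, 0.01, 0.14, 0.02, -0.14], [30, 0.02, 0.2, 0.02, -0.21], [30, 0.03, 0.26, 0.02, -0.27], [30, 0.05, 0.32, 0.02, -0.34], [30, 0.07, 0.38, 0.02, -0.41], [30, 0.1, 0.43, 0.02, -0.48], [30, 0.13, 0.49, 0.02, -0.55], [30, 0.16, 0.54, 0.02, -0.62], [30, 0.2, 0.59, 0.02, -0.69],
```

Call:
jog_arm(
  steps=[
    [[30, 0.0, 0.07, 0.01, -0.07], [30, 0.01, 0.14, 0.01, -0.14], [30, 0.02, 0.2, 0.01, -0.21], [30, 0.03, 0.26, 0.01, -0.27], [30, 0.05, 0.32, 0.01, -0.34], [30, 0.07, 0.38, 0.01, -0.41], [30, 0.1, 0.43, 0.01, -0.48], [30, 0.13, 0.49, 0.01, -0.55], [30, 0.16, 0.54, 0.01, -0.62], [30, 0.2, 0.59, 0.01, -0.69]],
  ],
)

```text
t: 17.05
eef_pos: [0.5811, -0.2575, 0.0458]
tcp_rot: [179.5, -0.2, 104.9]
ft_force: [-3.9, 1.3, 1.7]
grip_width: 0.027
```

```bash
python3 - <<'E'
from h import *
o=env.get_obs(); print(o['eef_pos'],o['tcp_rot'][2],o['ft_force'],o['qpos'],o['grip_width'])
arc([0.5712,-0.2145],285,302,6)
im=env.get_image('wrist');cv2.imwrite('pics/w13.png',im['frame']); winders(im)
E
```

```text
[ 0.58107214 -0.25745978  0.04581963] 104.86791923661451 [-3.93018976  1.33204669  1.69919134] [ 12.68875492  37.10386382  11.46262152 100.98513236 -10.7689424
  42.69512435  44.66615486] 0.02704817338183671
[30, 0.0, 0.08, 0.02, -0.05], [30, 0.01, 0.12, 0.02, -0.1], [30, 0.01, 0.16, 0.02, -0.15], [30, 0.02, 0.2, 0.02, -0.2], [30, 0.03, 0.25, 0.02, -0.25], [30, 0.04, 0.29, 0.02, -0.3], 
blob [ 257  160   51   56 2216] [ 0.5711 -0.2148] r 0.011 zmax 0.074
blob [ 208  247   68   75 1713] [ 0.5607 -0.2622] r 0.0126 zmax 0.085
blob [ 307  247   44   75 1178] [ 0.6015 -0.2514] r 0.0125 zmax 0.085
```

View pics/w13.png

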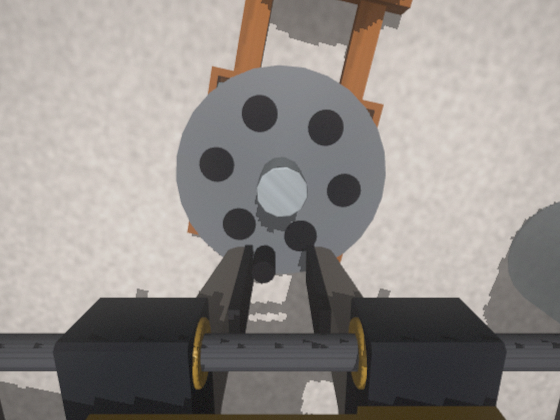

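Call:
jog_arm(
  steps=[
    [[30, 0.0, 0.06, 0.01, -0.05], [30, 0.01, 0.11, 0.01, -0.1], [30, 0.01, 0.16, 0.01, -0.15], [30, 0.02, 0.2, 0.01, -0.2], [30, 0.02, 0.2, 0.01, -0.2], [30, 0.02, 0.12, 0.01, -0.2], [30, 0.02, 0.05, 0.01, -0.2], [30, 0.02, 0.05, -0.4, -0.2], [30, 0.02, 0.05, -1.0, -0.2], [30, 0.02, 0.05, -1.4, -0.2]],
  ],
)

```text
t: 18.1
eef_pos: [0.5843, -0.2564, 0.1178]
tcp_rot: [179.4, 0.1, 116.4]
ft_force: [0.5, -0.6, 0.4]
grip_width: 0.0275
```

```bash
python3 - <<'E'
from h import *
o=env.get_obs(); print(o['eef_pos'],o['tcp_rot'][2],o['ft_force'],o['qpos'],o['grip_width'])
im=env.get_image('wrist');cv2.imwrite('pics/w14.png',im['frame']); winders(im)
im=env.get_image('scene');cv2.imwrite('pics/s14.png',cv2.resize(im['frame'][150:280,100:320],None,fx=3.6,fy=3.6)); 
E
```

```text
[ 0.5842519  -0.25638659  0.11781906] 116.43726732443372 [ 0.48049045 -0.55848073  0.4201423 ] [13.88581194 31.47544413  9.52970543 98.89884645 -7.05578145 49.70645221
 53.00404208] 0.027536405806761338
blob [ 272  148   35   38 1017] [ 0.571  -0.2147] r 0.0109 zmax 0.074
blob [267 217  17  19 259] [ 0.5827 -0.2574] r 0.0058 zmax 0.059
```

View pics/w14.png

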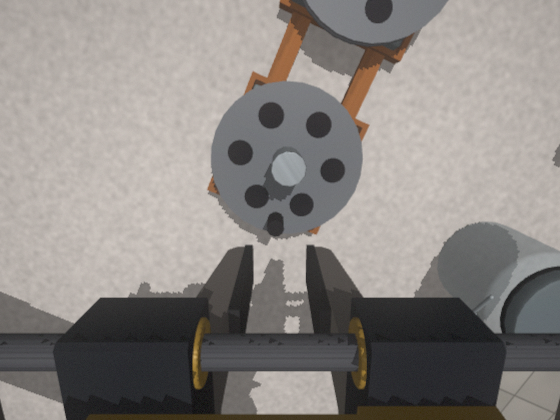

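View pics/s14.png

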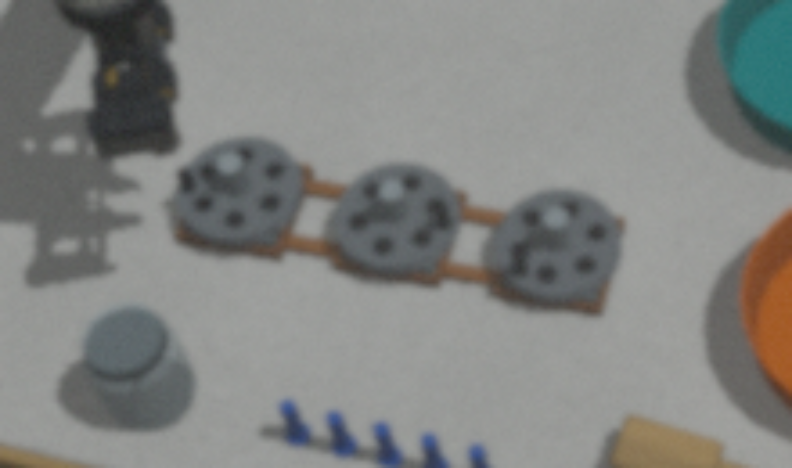

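The binding winder is the right one (y=-0.215). All three wheels are turned. Next I'll grasp its post with the jaws across the knob's direction.

```bash
python3 - <<'E'
from h import *
print(rel([0.5711,-0.2146,0.1178],106),rel([0.5711,-0.2146,0.0415],106))
E
```

```text
(array([0.89, 0.12, 0.03]), np.float64(0.18)) (array([0.9 , 0.09, 1.56]), np.float64(0.18))
```

Call:
jog_arm(
  steps=[
    [[60, 0.4, 0.05, 0, 0.1], [60, 0.9, 0.1, 0, 0.18], [60, 0.9, 0.1, 0, 0.18], [60, 0.9, 0.1, 0, 0.18], [60, 0.9, 0.1, 0.4, 0.18], [60, 0.9, 0.1, 0.8, 0.18], [60, 0.9, 0.1, 1.1, 0.18], [60, 0.9, 0.1, 1.35, 0.18], [60, 0.9, 0.1, 1.5, 0.18], [60, 0.9, 0.1, 1.54, 0.18]],
  ],
  grip_force=10,
)

```text
t: 19.2
eef_pos: [0.5709, -0.2145, 0.0413]
tcp_rot: [179.2, 0.1, 106.1]
ft_force: [0.2, 0.5, 0.1]
grip_width: 0.0553
```

```bash
python3 - <<'E'
from h import *
o=env.get_obs(); print(o['eef_pos'],o['tcp_rot'],o['ft_force'],o['grip_width'])
im=env.get_image('wrist');cv2.imwrite('pics/w15.png',im['frame'])
print(rel([0.5711,-0.2146,0.0415],106))
E
```

```text
[ 0.57089385 -0.21450005  0.04126037] [1.79220460e+02 8.68304194e-02 1.06118889e+02] [0.22614801 0.51748183 0.11087667] 0.05525986203972934
(array([-0., -0.,  0.]), np.float64(0.0))
```

View pics/w15.png

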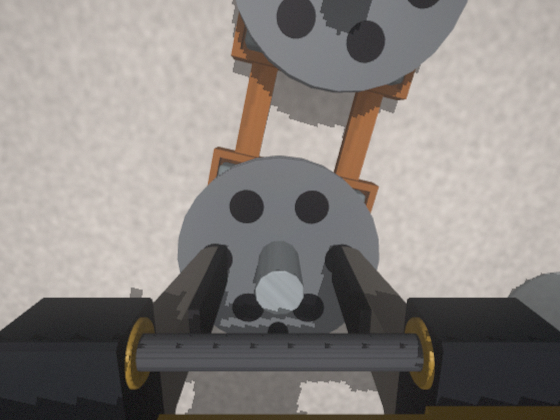

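The post at (279,290) is centred between the fingers. Now I'll close, first gently, then firmly.

Call:
jog_arm(
  steps=[
    [[0, 0, 0, 0, 0], [0, 0, 0, 0, 0], [0, 0, 0, 0, 0], [0, 0, 0, 0, 0], [0, 0, 0, 0, 0]],
  ],
  grip_force=10,
)

```text
t: 19.75
eef_pos: [0.5709, -0.2146, 0.042]
tcp_rot: [179.2, 0.1, 106.1]
ft_force: [-2.2, 0.4, 2.3]
grip_width: 0.0216
```

Call:
jog_arm(
  steps=[
    [[0, 0, 0, 0, 0], [0, 0, 0, 0, 0], [0, 0, 0, 0, 0], [0, 0, 0, -0.1, 0], [0, 0, 0, -0.2, 0], [0, 0, 0, -0.4, 0], [0, 0, 0, -0.6, 0], [0, 0, 0, -0.9, 0], [0, 0, 0, -1.2, 0], [0, 0, 0, -1.5, 0]],
  ],
  grip_force=45,
)

```text
t: 20.75
eef_pos: [0.5701, -0.2149, 0.1188]
tcp_rot: [179.2, 0.1, 106.1]
ft_force: [1.0, -0.4, -9.6]
grip_width: 0.0209
```

```bash
python3 - <<'E'
from h import *
o=env.get_obs(); print(o['eef_pos'],o['tcp_rot'],o['ft_force'],o['grip_width'],o['qpos'])
im=env.get_image('wrist');cv2.imwrite('pics/w16.png',im['frame'])
im=env.get_image('scene');cv2.imwrite('pics/s16.png',cv2.resize(im['frame'][150:280,100:320],None,fx=3.6,fy=3.6)); 
E
```

```text
[ 0.57008632 -0.2148783   0.11880198] [1.79162404e+02 1.29562660e-01 1.06120230e+02] [ 0.99417582 -0.3985202  -9.63123597] 0.020873065760847985 [  8.68873626  28.89514474  11.84158686 103.45619205  -8.21610988
  47.69813393  40.68400895]
```

View pics/w16.png

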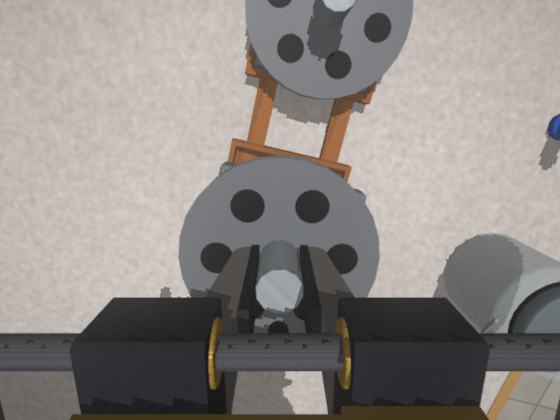

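View pics/s16.png

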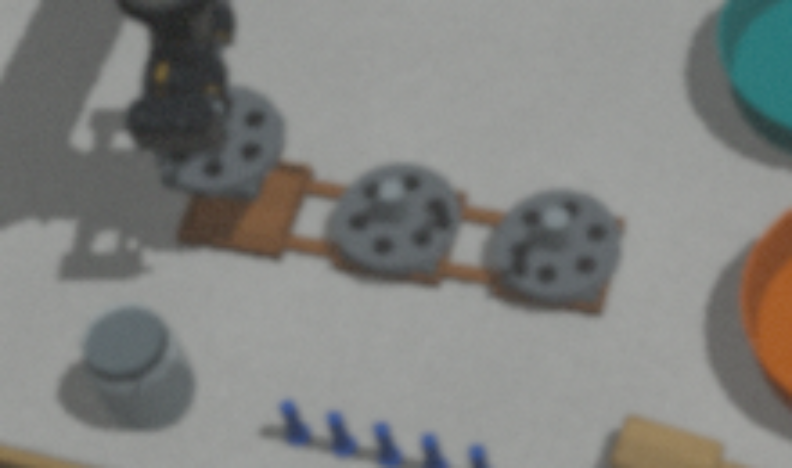

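Lifted: the pocket is empty, the post is held and the wrist reads about 9 N. I'll raise it further and carry it over.

Call:
jog_arm(
  steps=[
    [[0, 0, 0, -0.4, 0], [0, 0, 0, -0.8, 0], [0, 0.2, 0.05, -1.2, 0], [0, 0.6, 0.16, -1.3, 0], [0, 1.1, 0.3, -1.3, 0], [0, 1.7, 0.46, -1.3, 0], [0, 2.3, 0.62, -1.3, 0], [0, 3.0, 0.81, -1.3, 0], [0, 3.7, 1.0, -1.3, 0], [0, 4.4, 1.19, -1.3, 0]],
  ],
)

```text
t: 21.85
eef_pos: [0.5661, 0.0136, 0.1852]
tcp_rot: [179.0, 0.3, 106.1]
ft_force: [0.8, 0.6, -8.0]
grip_width: 0.0208
```

```bash
python3 - <<'E'
from h import *
o=env.get_obs(); print(o['eef_pos'],o['tcp_rot'],o['ft_force'],o['grip_width'])
print(rel([0.561,0.356,0.183],106))
E
```

```text
[0.56607427 0.01358913 0.18520307] [178.95096126   0.27671517 106.1006077 ] [ 0.7711085   0.5845363  -7.95631331] 0.02084774846671861
(array([6.61, 1.8 , 0.05]), np.float64(0.0))
```

Call:
jog_arm(
  steps=[
    [[0, 0.7, 0.19, 0, 0], [0, 1.4, 0.38, 0, 0], [0, 2.2, 0.6, 0, 0], [0, 3.0, 0.82, 0, 0], [0, 3.8, 1.03, 0, 0], [0, 4.6, 1.25, 0, 0], [0, 5.3, 1.44, 0, 0], [0, 5.9, 1.6, 0, 0], [0, 6.4, 1.74, 0, 0], [0, 6.61, 1.8, 0, 0]],
  ],
)

```text
t: 22.85
eef_pos: [0.5592, 0.3599, 0.1845]
tcp_rot: [179.0, 0.2, 106.3]
ft_force: [-0.5, 0.3, -8.5]
grip_width: 0.0213
```

Call:
jog_arm(
  steps=[
    [[0, 0, 0, 0, 0], [0, 0, 0, 0, 0]],
  ],
)

```text
t: 23.05
eef_pos: [0.5588, 0.3587, 0.1838]
tcp_rot: [179.1, 0.2, 106.3]
ft_force: [0.4, 0.3, -9.0]
grip_width: 0.0211
```

```bash
python3 - <<'E'
from h import *
o=env.get_obs(); print(o['eef_pos'],o['tcp_rot'],o['ft_force'],o['grip_width'],o['qpos'])
for c in ['scene','wrist','side']:
    im=env.get_image(c);cv2.imwrite(f'pics/{c}17.png',im['frame'])
E
```

```text
[0.55880489 0.35866439 0.18378896] [179.10360901   0.23921508 106.31382569] [ 0.3602039   0.31666206 -9.0252863 ] 0.021111910975550787 [-38.33417102  29.29520445   3.47369137  92.21768445  -1.39606275
  57.76980082 -18.26283469]
```

View pics/scene17.png

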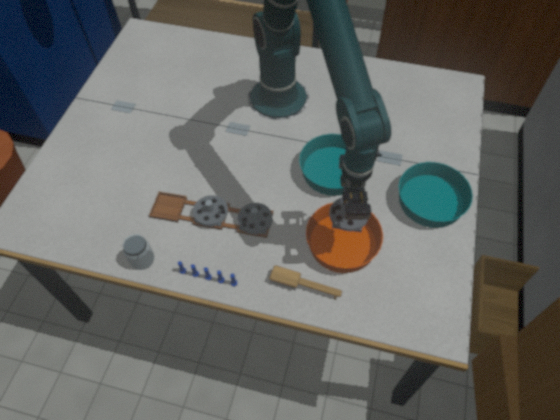

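View pics/side17.png

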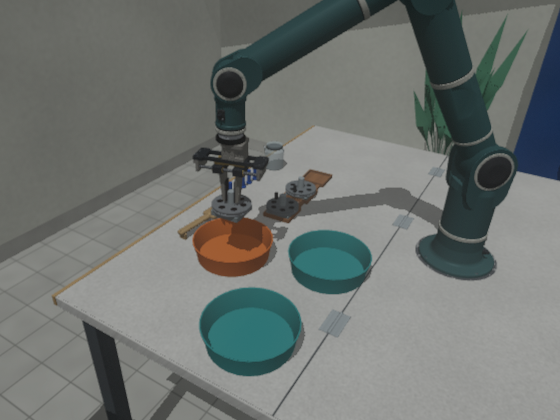

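The winder hangs over the orange basin, and the other two are still seated at (210,210) and (254,218). Lowering.

Call:
jog_arm(
  steps=[
    [[0, 0, 0, 0.3, 0], [0, 0, 0, 0.7, 0], [0, 0, 0, 1.1, 0], [0, 0, 0, 1.5, 0], [0, 0, 0, 1.85, 0], [0, 0, 0, 2.15, 0], [0, 0, 0, 2.35, 0], [0, 0, 0, 2.5, 0], [0, 0, 0, 2.6, 0], [0, 0, 0, 2.65, 0]],
  ],
)

```text
t: 24.2
eef_pos: [0.5623, 0.3578, 0.0518]
tcp_rot: [179.0, 0.2, 106.2]
ft_force: [0.6, 0.0, -8.9]
grip_width: 0.0212
```

Call:
jog_arm(
  steps=[
    [[0, 0, 0, 0.03, 0], [0, 0, 0, 0.06, 0], [0, 0, 0, 0.06, 0]],
  ],
)

```text
t: 24.5
eef_pos: [0.5625, 0.3579, 0.0491]
tcp_rot: [179.0, 0.2, 106.2]
ft_force: [0.8, 0.2, -9.6]
grip_width: 0.0208
```

```bash
python3 - <<'E'
from h import *
o=env.get_obs(); print(o['eef_pos'],o['tcp_rot'],o['ft_force'],o['grip_width'])
for c in ['scene','wrist']:
    im=env.get_image(c);cv2.imwrite(f'pics/{c}18.png',im['frame'])
E
```

```text
[0.56251869 0.35786103 0.04911511] [178.98455769   0.22838272 106.18217599] [ 0.7623127   0.21390071 -9.5539744 ] 0.020810111020737952
```

View pics/wrist18.png

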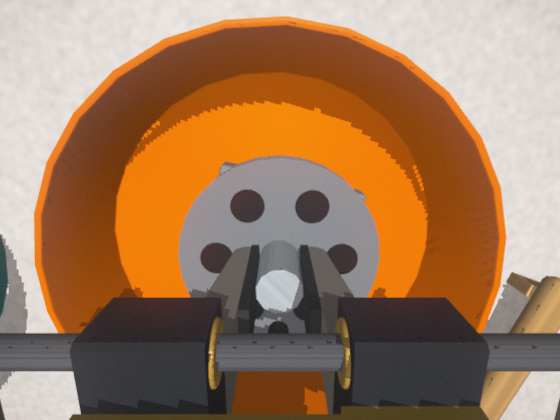

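Call:
jog_arm(
  steps=[
    [[0, 0, 0, 0.03, 0], [0, 0, 0, 0.06, 0], [0, 0, 0, 0.09, 0], [0, 0, 0, 0.09, 0]],
  ],
)

```text
t: 25.0
eef_pos: [0.5624, 0.3577, 0.0443]
tcp_rot: [179.0, 0.2, 106.2]
ft_force: [-0.5, 0.2, -8.3]
grip_width: 0.0209
```

Call:
jog_arm(
  steps=[
    [[0, 0, 0, 0.02, 0], [0, 0, 0, 0.04, 0], [0, 0, 0, 0.04, 0]],
  ],
)

```text
t: 25.3
eef_pos: [0.5629, 0.3579, 0.0433]
tcp_rot: [179.0, 0.2, 106.2]
ft_force: [-0.6, -0.9, -0.6]
grip_width: 0.021
```

The weight has come off the wrist, so the winder is standing on the floor. I'll let go gently and lift straight up.

Call:
jog_arm(
  steps=[
    [[20, 0, 0, 0, 0], [30, 0, 0, 0, 0], [50, 0, 0, 0, 0], [60, 0, 0, 0, 0], [60, 0, 0, 0, 0], [60, 0, 0, 0, 0], [60, 0, 0, -0.3, 0], [60, 0, 0, -0.8, 0], [60, 0, 0, -1.4, 0], [60, 0, 0, -2.2, 0]],
  ],
  grip_force=10,
)

```text
t: 26.3
eef_pos: [0.56, 0.3572, 0.1541]
tcp_rot: [179.1, 0.3, 106.2]
ft_force: [-0.1, 0.9, -0.2]
grip_width: 0.0552
```

Call:
jog_arm(
  steps=[
    [[60, 0, 0, -0.8, 0], [60, -1, 0, -1.2, 0], [60, -2, 0, -1.2, 0], [60, -3, 0, -1.2, 0], [60, -3, 0, -1.2, 0]],
  ],
)

```text
t: 26.8
eef_pos: [0.6039, 0.2039, 0.2168]
tcp_rot: [179.0, 0.5, 105.5]
ft_force: [-0.2, -1.0, 0.2]
grip_width: 0.0555
```

```bash
python3 - <<'E'
from h import *
o=env.get_obs(); print(o['eef_pos'],o['tcp_rot'],o['ft_force'],o['grip_width'])
im=env.get_image('scene');cv2.imwrite('pics/scene19.png',im['frame']); 
P=cloud(im); x,y,z=P[...,0],P[...,1],P[...,2]; 
for th in ['jar_c','brush_c']:
    for r in env.tip_of('scene',th)[:1]: u,v=r['position']; print(th,np.round(pt(im,u,v),3))
winders(im)
im=env.get_image('wrist');cv2.imwrite('pics/wrist19.png',im['frame']); P=cloud(im)
m=(abs(P[...,0]-.561)<.06)&(abs(P[...,1]-.357)<.06)&(P[...,2]>.06)&(P[...,2]<.09)
if m.any(): q=P[m]; print('post',cv2.minEnclosingCircle(q[:,:2].astype(np.float32)),np.median(q[:,2]))
m=(abs(P[...,0]-.561)<.06)&(abs(P[...,1]-.357)<.06)&(P[...,2]>.028)&(P[...,2]<.042)
q=P[m]; A=np.c_[q[:,:2]-q[:,:2].mean(0),np.ones(len(q))]; print('wheel plane',np.linalg.lstsq(A,q[:,2],rcond=None)[0])
E
```

```text
[0.60385109 0.20392592 0.21680834] [178.95513685   0.51981404 105.51951223] [-0.21404504 -1.02428379  0.20688686] 0.055525527432852446
jar_c [ 0.781 -0.201  0.097]
brush_c [0.736 0.28  0.036]
blob [205 200   8  10  58] [ 0.5644 -0.0678] r 0.0108 zmax 0.077
blob [221 207   4   4  14] [ 0.5665 -0.0239] r 0.0051 zmax 0.06
blob [251 208   8  10  59] [0.5561 0.0742] r 0.0078 zmax 0.079
blob [242 220   5   5  16] [0.595  0.0516] r 0.0031 zmax 0.063
post ((0.5669090747833252, 0.3399997353553772), 0.02913450077176094) 0.07259212920640651
wheel plane [-1.57327435e-04 -9.45158546e-05  3.47583839e-02]
```

View pics/scene19.png

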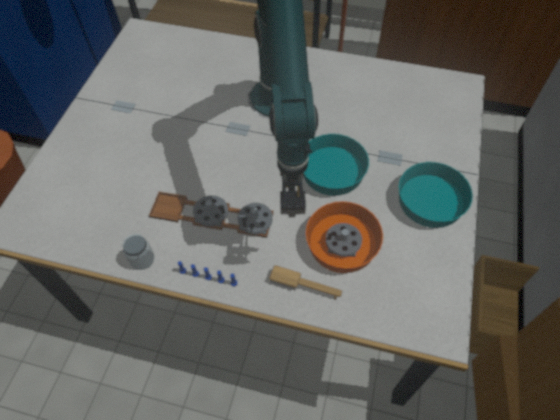

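View pics/wrist19.png

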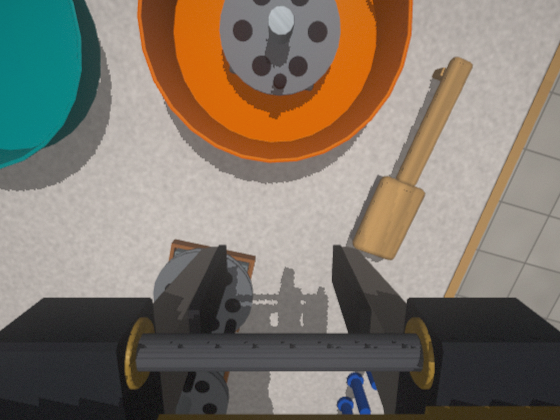

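```bash
python3 - <<'E'
from bench import env
print(env.job_done())
E
```

```text
the job is handed in; nothing more can be done
None
```

The binding winder now stands flat in the orange basin, let go. The two free-running ones are still seated in the rack. I handed the job in at about 27 s; no verdict is reported.

- **Turning:** I turned each knob about 100–110° by straddling it loosely with the fingers. The left (y≈+0.076) and middle (y≈−0.070) wheels showed nothing above the sensor noise of about 1 N. The right one (y≈−0.215) dragged at a steady 4 N or so. There was also an upward force of about 2–3 N on that one, which I read as friction along the knob. The highest reading I saw was about 5.2 N in all, against the 15 N limit, though I only read it at the end of each move.
- **Moving:** I gripped the right winder by its post, lifted it over the other two and lowered it slowly in the basin. I let go once its weight had come off the wrist.
- **Last checks:**
  - **Placed winder:** its wheel is level to within 0.0002 rad, with its top at 34.8 mm, so it stands on the floor. When I let go, the gripper was about 2–3 mm from the basin centre.
  - **Free winders:** their posts are within about 2 mm of where they started.
  - **Jar and brush:** the pictures show them undisturbed. Their network-found points differed from the first ones by about 8–16 mm, which is within what I'd expect from those detections.
  - **Pegs:** I only checked these by eye. They look untouched.
  - **Post position in the basin:** the last wrist-camera fit also picked up the basin rim (29 mm radius), so I discounted it. The centring rests on the gripper's position at release and the picture.

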